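# Heft three cartons and hold up the full one

### The arm

A 6-joint arm with a two-finger parallel gripper is mounted at the origin on a cart in front of the work surface, level with it; the furniture and walls round the work are solid. World frame = base frame: x ahead of the robot, y to its left, z up, the work surface at z = 0. Lengths are in m, angles in degrees, forces in N, time in s.
With the tool pointing down it reaches from about 0.325 to 0.85 m from the base axis. Payload 15.5 kg.
Tool frame: the origin (TCP) lies where the fingers leave the gripper's body, on its centre line; the fingertips stand 78 mm ahead of it and the grasp point (between the pads) lies 60 mm ahead of it; z points along the fingers, y is the line along which they close (so a half turn about z gives the same grasp; the last joint's range is limited). The gripper opens to 91 mm and grips with 3 to 60 N. Pads are 32 mm wide; open, the fingers measure 118 mm over their backs; the gripper's body (76 mm by 178 mm) begins 60 mm behind the grasp point.
Start: joints at [-76.404, 28.281, 77.091, -0, 74.628, -5.472], TCP at [0.204, -0.591, 0.292] pointing down, gripper open.
Joint ranges: [-166.48, 166.48], [-47.26, 123.95], [12.59, 153.08], [-70.14, 250.14], [6.76, 159.57], [-176.63, 176.63]. Speed limits (degrees/s): [108.29, 108.29, 147.25, 172.46, 172.46, 172.46].

### API

Orientations are given as a 3x3 rotation matrix whose columns are the frame's x, y, z axes.
In Python, from plant import env, cams gives the robot as it stands. The module is installed in compiled form; this text tells all that it offers.
- The arm moves only by the tool move_arm, never from a script. Its argument "series" is a list of rows, each a list of 2 entries, a list of its own where there are three numbers: the shift along the tool's x, y, z in cm, then the turn about the tool's z in degrees. A call has exactly 10 rows; each row is the pose to reach, as a shift and turn from the pose commanded when the call began, along the tool's axes at that moment; what a row does not reach only later rows make up. A row lasts 1/10 s, in which the tool goes at most 50 mm and 8.59 degrees, less where a joint would pass 70% of its speed; a pose out of reach is approached as far as the arm can. A call with a gripper value outside its range is refused whole. "fingers" is the finger opening in cm, from 0 to 9.12, set as the call begins (left out, the last holds). The fingers move at their own pace and stop on an object; "grip_force" is the grip in N (left out, the last holds). Time passes only in rows, so rows that repeat a pose let the fingers close, or fill a call up. It gives the time, the measured TCP pose, the force, the opening and the grip force at its end, in the units of the state.
- env.get_state(): the state, without advancing time (a new reading comes with each control period).
- cams.read_camera(name): name is "scene" or "side" or "wrist"; returns a dict with "color" (480x640x3 uint8, red, green, blue), "K" (3x3 intrinsics, pixels), "k1" (the pictures are not rectified: a ray, as slopes to the right and down, at radius r is drawn at 1 + k1 r^2 times it, then the intrinsics apply), "extrinsics" (4x4, takes a point from camera to world coordinates); the wrist camera has in their place "hand_eye" (4x4, takes a point from camera to tool coordinates, whose origin is the TCP and whose axes are the flange's). Camera axes: x right, y down, z forward; pixel columns grow to the right and rows downward; lengths in m; the calibration is good to about 2 mm. A picture is of the moment at which its call begins: read the wrist's pose just before it. There is no depth.
- env.hand_in(): hands the job in; it is judged then, once.
The state is a dict: "clock": time; "joint_pos": joint angles; "joint_velocities": joint speeds; "joint_torque": joint torques, N m; "tool_pos": TCP position; "tool_rot": TCP orientation; "wrist_force": force on the tool from outside, world axes, zero at the start; "ft_torque": the same for the moment, N m; "opening": opening from 0.0 (shut) to 1.0 (fully open); "gripper_force": force on a finger pad.
Only numpy, scipy, OpenCV 4.12 (cv2) and the standard library are available. Lean on these libraries where they do the work, as an engineer would, in place of code of your own. Each camera call takes 0.05 s, during which the arm holds its last target. There are 200 camera calls.

### The job

Three identical closed magenta parts cartons stand in the low rack; one is full, the others are partly used up, and only their weight tells. Working from left to right, lift each carton straight up clear of the rack to feel its weight and set it back upright in its own bay (the right-hand one may stay in hand if it proves the heaviest). Finish while holding the heaviest carton up, upright and still, at least 10 cm above the floor of its bay, with the other two standing in their own bays, and leave everything else on the bench where it is.

Things in the scene. Friction and masses are not known exactly. Their poses are not given: they have to be found in the camera images.
- carton_rack: fixed low rack 84 x 324 mm with three bays in a row, 110 mm apart. Origin: centre of its underside on the bench; x across it (away from the robot, turned up to 0.4 rad), y along the row to the robot's left. Bays are 62 (x) by 72 (y) mm inside, 6 mm play all round a carton; their floor is 6 mm, the grey rails and spacers round them 16 mm above the bench
- bay_left (a point): centre of the floor of the left bay (rack y = +110 mm), 6 mm above the bench
- bay_middle (a point): centre of the floor of the middle bay (rack y = 0), 6 mm above the bench
- bay_right (a point): centre of the floor of the right bay (rack y = -110 mm), 6 mm above the bench
- carton_a_centre (a point): centre (half-way up) of one of three closed magenta cartons, alike to the eye, 50 x 60 mm, 85 mm high, upright; which stands in which bay varies. x across the 50 mm width (the rack's short way: grasp across it from above, near the top), y along the 60 mm side, z up. One of the three, any of them, weighs 0.6 to 0.8 kg, the other two 0.19 to 0.36 kg each
- carton_b_centre (a point): centre (half-way up) of one of three closed magenta cartons, alike to the eye, 50 x 60 mm, 85 mm high, upright; which stands in which bay varies. x across the 50 mm width (the rack's short way: grasp across it from above, near the top), y along the 60 mm side, z up. One of the three, any of them, weighs 0.6 to 0.8 kg, the other two 0.19 to 0.36 kg each
- carton_c_centre (a point): centre (half-way up) of one of three closed magenta cartons, alike to the eye, 50 x 60 mm, 85 mm high, upright; which stands in which bay varies. x across the 50 mm width (the rack's short way: grasp across it from above, near the top), y along the 60 mm side, z up. One of the three, any of them, weighs 0.6 to 0.8 kg, the other two 0.19 to 0.36 kg each
- spanner_17: bystander to be left alone: larger bright combination spanner, 213 mm long, lying left of the rack; origin at the centre of its underside
- magnet_dish: bystander to be left alone: round silvery dish 107 mm across and 20 mm high, right of the rack; origin at the centre of its underside
- hinged_tin: bystander to be left alone: closed green flat tin 80x118x34 mm, right of the rack and farther back; origin at the centre of its underside
- bearing: bystander to be left alone: ball bearing, 52 mm across and 15 mm high, behind the rack; origin at the centre of its underside
- marker: bystander to be left alone: white marker pen with a blue end, 136 mm long, lying behind the rack; origin at the centre of its underside
Things that resemble listed ones, but are neither listed nor needed, are in the scene too. What is shaped like the part that bears carton_b_centre but brown or yellow is not meant. Leave any yellow look-alike of the part that bears carton_c_centre alone.

How it is judged:
By the outcome, as a careful person would: the job done as asked, in the order asked, and still so for the second after the job is handed in, while the arm keeps its last pose, push and grip.
It also fails if it takes over 61 s, if anything falls off the work surface, if the arm or the gripper's body presses on something with over 40 N, if the wrist force passes 120 N, or if a joint passes its speed limit or range.

## Working session

There is one attempt and no reset: what is moved stays moved. The work goes in short steps, Python scripts to look and compute and a tool call to move; the robot and the scene stay as the last step left them, time stands still between calls to the robot, and variables do not carry over. Pictures are saved under pics/ and viewed, at most 10 in all, crops included, and the job is handed in when it is done.

Besides the shell and the picture viewer there is one more tool, called after ">>>" as name([rows], argument=value, ...), one row to a line, values as JSON. move_arm: Moves the arm, as the interface text tells. Its arguments: {"type":"object","properties":{"series":{"type":"array"},"fingers":{"type":"number"},"grip_force":{"type":"number"}},"required":["series"]}

```bash
mkdir -p pics
cat > h.py <<'E'
import numpy as np, cv2
from plant import env, cams
def cam(n):
    s=env.get_state(); c=cams.read_camera(n)
    if n=="wrist":
        T=np.eye(4);T[:3,:3]=s["tool_rot"];T[:3,3]=s["tool_pos"];c["extrinsics"]=T@np.array(c["hand_eye"])
    return c
def ray(c,uv):
    p=cv2.undistortPoints(np.array(uv,float).reshape(-1,1,2),np.array(c["K"]),np.array([c["k1"],0,0,0.]))[:,0]
    E=np.array(c["extrinsics"]); d=np.c_[p,np.ones(len(p))]@E[:3,:3].T
    return E[:3,3],d
def onplane(c,uv,z):
    o,d=ray(c,uv); return o+d*((z-o[2])/d[:,2])[:,None]
def save(c,f): cv2.imwrite(f,cv2.cvtColor(c["color"],cv2.COLOR_RGB2BGR))
def mag(c):
    h=cv2.cvtColor(c["color"],cv2.COLOR_RGB2HSV); return cv2.inRange(h,(140,70,50),(172,255,255))
E
python3 - <<'E'
from h import *
s=env.get_state(); print(s["clock"],s["tool_pos"],s["tool_rot"],s["wrist_force"])
for n in("scene","side"):
    c=cam(n); save(c,f"pics/{n}0.png"); print(n,np.round(c["extrinsics"],3).tolist(),c["K"],c["k1"])
    m=mag(c); cs,_=cv2.findContours(m,cv2.RETR_EXTERNAL,cv2.CHAIN_APPROX_SIMPLE)
    for k in cs:
        if cv2.contourArea(k)>80: print(cv2.boundingRect(k),cv2.contourArea(k),cv2.approxPolyDP(k,3,True)[:,0].tolist())
E
```

```text
0.0 [ 0.20411981 -0.59040746  0.29163434] [[ 9.45137220e-01  3.26673491e-01 -2.56393982e-04]
 [ 3.26673554e-01 -9.45136437e-01  1.22703592e-03]
 [ 1.58512814e-04 -1.24347445e-03 -9.99999214e-01]] [ 0.20446088  0.21958084 -0.35788553]
scene [[-0.696, -0.563, 0.446, -0.021], [-0.718, 0.542, -0.437, 0.54], [0.004, -0.624, -0.781, 1.035], [0.0, 0.0, 0.0, 1.0]] [[492.29537746   0.         312.72072102]
 [  0.         492.29537746 251.2641983 ]
 [  0.           0.           1.        ]] 0.02181946703710783
(242, 273, 34, 44) 991.5 [[264, 273], [242, 283], [245, 303], [254, 316], [275, 306], [273, 286]]
(282, 251, 32, 44) 973.5 [[302, 251], [282, 262], [283, 282], [294, 294], [313, 283], [313, 263]]
(318, 233, 32, 43) 885.5 [[338, 233], [319, 243], [318, 262], [329, 275], [348, 264], [347, 260], [345, 266], [339, 267], [348, 258], [349, 244]]
side [[0.816, -0.307, 0.49, -0.087], [-0.578, -0.448, 0.682, -0.869], [0.01, -0.84, -0.543, 0.748], [0.0, 0.0, 0.0, 1.0]] [[492.67381136   0.         313.72323712]
 [  0.         492.67381136 247.42271846]
 [  0.           0.           1.        ]] -0.06515823352507993
(266, 203, 60, 81) 2306.5 [[266, 206], [267, 231], [273, 240], [282, 240], [282, 251], [290, 260], [298, 260], [301, 277], [306, 283], [324, 278], [325, 251], [314, 240], [307, 241], [307, 230], [298, 221], [289, 222], [290, 212], [282, 203]]
```

View pics/scene0.png

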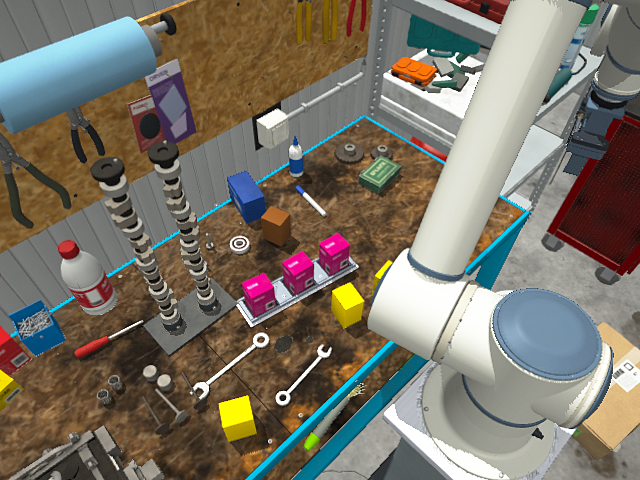

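View pics/side0.png

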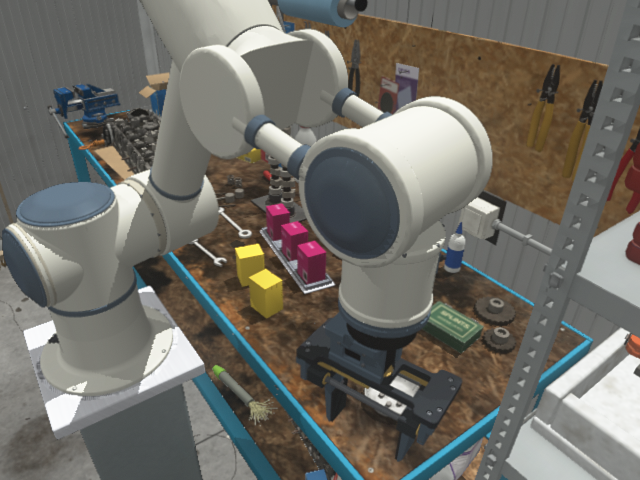

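Scene: the magenta cartons are at about (258,295), (298,272) and (334,254). The yellow look-alikes are at (347,305) and (385,275) in front of the rack and (238,420) near the bench front. The brown one is at (276,226). The three magenta cartons in the grey rack fit the description; in the side view they are at (278,220), (294,240) and (311,262).

Run:
```python
from h import *
c=cam("scene")
im=cv2.cvtColor(c["color"],cv2.COLOR_RGB2BGR)[210:340,220:400]
cv2.imwrite("pics/crop.png",cv2.resize(im,None,fx=4.4,fy=4.4,interpolation=cv2.INTER_CUBIC))
C=[]
for l,b,r in (((242,283),(264,273),(273,286)),((282,262),(302,251),(313,263)),((319,243),(338,233),(349,244))):
    P=onplane(c,[l,b,r],.091)[:,:2]; C.append((P[0]+P[2])/2)
    print(np.round(C[-1],4),"sides",np.linalg.norm(P[0]-P[1]),np.linalg.norm(P[1]-P[2]))
C=np.array(C); d=C[0]-C[2]; print("pitch",np.linalg.norm(d)/2,"yaw",np.degrees(np.arctan2(-d[0],d[1])))
print("yellow/brown tops",np.round(onplane(c,[(347,292),(384,270),(276,214)],.085),3).tolist())
s=env.get_state();R=np.array(s["tool_rot"]);
print("shift tool cm to mid", R.T@(np.r_[C[1],.35]-s["tool_pos"])*100, "tool y yaw",np.degrees(np.arctan2(R[1,1],R[0,1])),s["joint_pos"])
print(np.round(cam("wrist")["hand_eye"],3).tolist())
```

```text
[0.5358 0.1734] sides 0.05731833790091237 0.04389142144025729
[0.5183 0.0625] sides 0.058713176691720624 0.04574941775924107
[ 0.4988 -0.0434] sides 0.05853294698240116 0.04449012657509898
pitch 0.10998518662218475 yaw -9.6935415100492
yellow/brown tops [[0.379, 0.035, 0.085], [0.361, -0.075, 0.085], [0.678, -0.009, 0.085]]
shift tool cm to mid [ 51.02078593 -51.45692094  -5.77002746] tool y yaw -70.92988426091625 [-7.64014290e+01  2.83066143e+01  7.71176150e+01  8.09500611e-04
  7.46277926e+01 -5.47175714e+00]
[[-0.0, -0.955, -0.297, 0.084], [1.0, -0.0, -0.001, -0.001], [0.001, -0.297, 0.955, -0.092], [0.0, 0.0, 0.0, 1.0]]
```

View pics/crop.png

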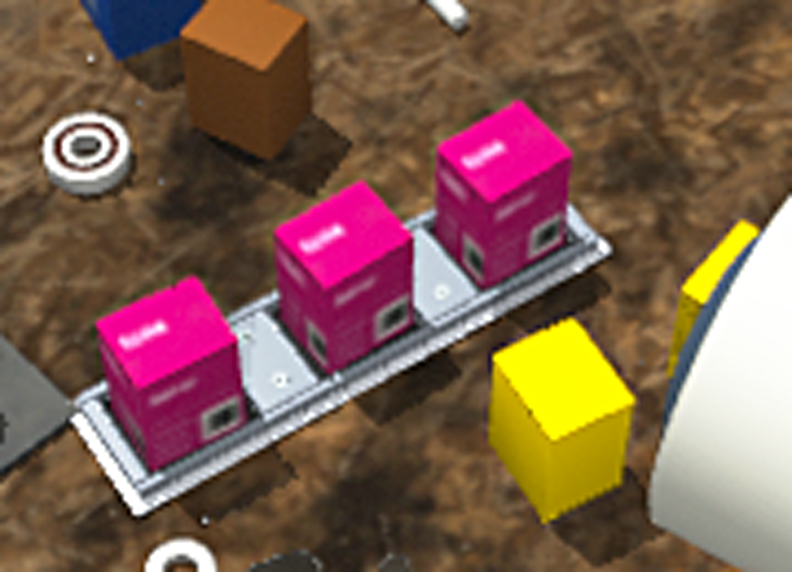

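The enlarged crop confirms the three magenta cartons in the rack at (258,295), (298,272) and (334,254). The measured pitch is 110.0 mm and the yaw is -9.7°, both as expected. Next I check the tall posts to the left for clearance.

Run:
```python
from h import *
c=cam("scene")
B=onplane(c,[(172,325),(207,302)],0.01);print(B)
o,d=ray(c,[(107,168),(163,150)])
for b,dd in zip(B,d):
    t=np.dot(b[:2]-o[:2],dd[:2])/np.dot(dd[:2],dd[:2]); print("top",o+t*dd)
s=env.get_state();R=np.array(s["tool_rot"])
for P in([.5358,.1734,.30],[.49,.10,.30]): print("shift", R.T@(np.array(P)-s["tool_pos"])*100)
```

```text
[[0.63471908 0.36296703 0.01      ]
 [0.62954083 0.26481472 0.01      ]]
top [0.63361848 0.35898478 0.50044568]
top [0.6283912  0.26212664 0.48466018]
shift [ 56.30170475 -61.37498609  -0.76810057]
shift [ 49.5753481  -55.93365219  -0.77149023]
```

>>> move_arm([
  [[3.2, -3.2, -0.1], -8.5],
  [[6.4, -6.4, -0.1], -17],
  [[9.6, -9.7, -0.2], -25.5],
  [[12.8, -12.9, -0.2], -34],
  [[16, -16.1, -0.3], -42.5],
  [[19.1, -19.3, -0.3], -51],
  [[22.3, -22.5, -0.4], -59.5],
  [[25.5, -25.7, -0.4], -68],
  [[28.7, -29, -0.4], -76.5],
  [[31.9, -32.2, -0.5], -85],
], fingers=9.1)

```text
clock: 1.25
tool_pos: [0.4008, -0.1804, 0.2973]
tool_rot: [[-0.249, 0.969, 0.0], [0.969, 0.249, -0.0], [-0.0, 0.0, -1.0]]
wrist_force: [0.4, -1.0, -0.1]
opening: 0.998
gripper_force: 0.0
```

Run:
```python
from h import *
s=env.get_state();R=np.array(s["tool_rot"]);print(s["tool_pos"],s["joint_pos"],np.degrees(np.arctan2(R[1,1],R[0,1])),R.T@(np.array([.5183,.0625,.30])-s["tool_pos"])*100)
```

```text
[ 0.40084099 -0.18035462  0.29731353] [-3.20204341e+01  1.30038449e+01  1.01444194e+02  4.42461374e-03
  6.55402128e+01 -4.64273862e+01] 14.405121045222664 [20.59981903 17.41832371 -0.26736057]
```

>>> move_arm([
  [[2.1, 1.7, 0], -8.5],
  [[4.1, 3.5, 0], -17],
  [[6.2, 5.2, -0.1], -25.5],
  [[8.2, 7, -0.1], -34],
  [[10.3, 8.7, -0.1], -42.5],
  [[12.4, 10.4, -0.1], -51],
  [[14.4, 12.2, -0.2], -59.5],
  [[16.5, 13.9, -0.2], -68],
  [[18.5, 15.7, -0.2], -76.5],
  [[20.6, 17.4, -0.3], -85],
])

```text
clock: 2.25
tool_pos: [0.5196, 0.061, 0.3001]
tool_rot: [[-0.987, -0.164, -0.0], [-0.164, 0.987, -0.0], [0.0, 0.0, -1.0]]
wrist_force: [-0.5, -0.1, 0.4]
opening: 0.997
gripper_force: 0.0
```

>>> move_arm([
  [[0, 0, 0], -8.5],
  [[0, 0, 0], -17],
  [[0, 0, 0], -25.5],
  [[0, 0, 0], -34],
  [[0, 0, 0], -42.5],
  [[0, 0, 0], -51],
  [[0, 0, 0], -59.5],
  [[0, 0, 0], -68],
  [[0, 0, 0], -71],
  [[0, 0, 0], -71],
])

```text
clock: 3.25
tool_pos: [0.5192, 0.06, 0.3002]
tool_rot: [[-0.172, -0.985, -0.0], [-0.985, 0.172, 0.0], [-0.0, 0.0, -1.0]]
wrist_force: [-0.2, 0.3, -0.6]
opening: 0.999
gripper_force: 0.0
```

Run:
```python
from h import *
s=env.get_state();R=np.array(s["tool_rot"]);print(s["clock"],s["tool_pos"],s["joint_pos"],np.degrees(np.arctan2(R[1,1],R[0,1])))
c=cam("scene");w=cam("wrist")
i=np.hstack([cv2.resize(x["color"][:,:,::-1],(400,300)) if k else cv2.resize(x["color"][60:360,60:460,::-1],(400,300)) for k,x in enumerate((c,w))])
cv2.imwrite("pics/two.png",i)
m=mag(w); cs,_=cv2.findContours(m,cv2.RETR_EXTERNAL,cv2.CHAIN_APPROX_SIMPLE)
for k in cs:
    if cv2.contourArea(k)>300: print(cv2.contourArea(k),cv2.approxPolyDP(k,6,True)[:,0].tolist())
```

```text
3.25 [0.51915891 0.05998481 0.30019708] [ 4.08586354e-02  1.95718571e+01  9.08034535e+01  3.24643125e-03
  6.96287912e+01 -1.70077718e+02] 170.11744680607916
3220.5 [[305, 277], [300, 340], [353, 340], [350, 280]]
4892.5 [[299, 177], [292, 194], [297, 260], [354, 258], [348, 177]]
5500.5 [[356, 47], [291, 50], [296, 132], [358, 128]]
```

View pics/two.png

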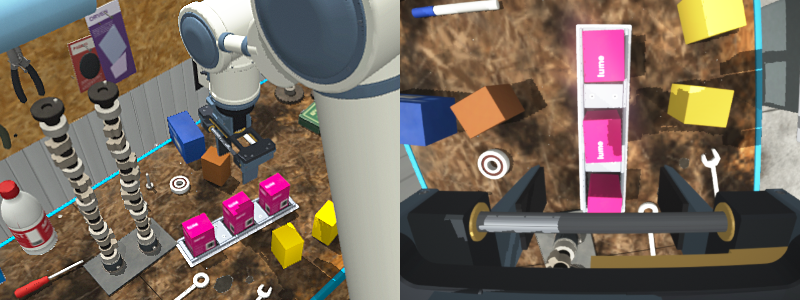

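The scene half shows the gripper over the middle carton with the posts clear on the left. In the wrist half the cartons line up in column ~325, with the right one at the top. Now to project them.

Run:
```python
from h import *
w=cam("wrist")
y=-9.7*np.pi/180; ux=np.array([np.cos(y),np.sin(y)]);uy=np.array([-np.sin(y),np.cos(y)])
print("R corners rackaxes");P=onplane(w,[(356,47),(291,50),(296,132),(358,128)],.091)[:,:2];print(np.c_[P@ux,P@uy],P.mean(0))
P=onplane(w,[(348,177),(292,194),(297,260),(354,258)],.091)[:,:2];print(np.c_[P@ux,P@uy],P.mean(0))
for C in([.5358,.1734],[.5183,.0625],[.4988,-.0434]): print(np.array(C)@ux,np.array(C)@uy)
s=env.get_state();R=np.array(s["tool_rot"]);print(R.T@(np.array([.5358,.1734,.30])-s["tool_pos"])*100)
h=cv2.cvtColor(w["color"],cv2.COLOR_RGB2HSV)
# rack silhouette: low-saturation bright pixels near columns 270-380
for r in (60,100,150,165,200,240,270): 
    row=h[r]; x=np.where((row[:,1]<60)&(row[:,2]>110))[0]; x=x[(x>250)&(x<400)]; print(r,x.min() if len(x) else None,x.max() if len(x) else None)
```

```text
R corners rackaxes
[[0.475577   0.0104488 ]
 [0.52350846 0.01222022]
 [0.52121984 0.07149015]
 [0.47317218 0.06876566]] [ 0.49810719 -0.04382106]
[[0.48048237 0.10678739]
 [0.5257268  0.1202929 ]
 [0.52319821 0.17751314]
 [0.47444723 0.17600939]] [0.51825796 0.0586685 ]
0.4989238603212363 0.2611975911109356
0.5003595218059401 0.14893451224659415
0.4989813294546413 0.041262971968567035
[-11.46140997   0.33881432   0.01963748]
60 281 369
100 282 368
150 283 367
165 283 367
200 284 365
240 286 363
270 286 362
```

>>> move_arm([
  [[-1.5, 0, 0], 0],
  [[-3, 0.1, 0], 0],
  [[-4.5, 0.1, 0], 0],
  [[-6, 0.2, 0], 0],
  [[-7.5, 0.2, 0], 0],
  [[-9, 0.2, 0], 0],
  [[-10.5, 0.3, 0], 0],
  [[-11.4, 0.3, 0], 0],
  [[-11.4, 0.3, 0], 0],
  [[-11.4, 0.3, 0], 0],
])

```text
clock: 4.4
tool_pos: [0.5359, 0.1727, 0.3001]
tool_rot: [[-0.172, -0.985, -0.0], [-0.985, 0.172, -0.0], [0.0, 0.0, -1.0]]
wrist_force: [0.1, 0.0, -0.3]
opening: 1.0
gripper_force: 0.0
```

Run:
```python
from h import *
s=env.get_state();R=np.array(s["tool_rot"]);print(s["clock"],s["tool_pos"],s["joint_pos"],s["wrist_force"])
w=cam("wrist")
y=-9.7*np.pi/180; ux=np.array([np.cos(y),np.sin(y)]);uy=np.array([-np.sin(y),np.cos(y)])
print("tcp",np.array(s["tool_pos"])[:2]@np.c_[ux,uy])
cs,_=cv2.findContours(mag(w),cv2.RETR_EXTERNAL,cv2.CHAIN_APPROX_SIMPLE)
for k in cs:
    if cv2.contourArea(k)>300:
        q=cv2.approxPolyDP(k,6,True)[:,0]; P=onplane(w,q,.091)[:,:2]; print(q.tolist(),np.round(P@np.c_[ux,uy],4).tolist())
c=cam("scene"); cv2.imwrite("pics/l.png",cv2.resize(np.vstack([c["color"][80:380,50:350,::-1]]),(600,600)))
```

```text
4.4 [0.53585954 0.17268198 0.30013655] [ 1.17907687e+01  2.28342222e+01  8.53776284e+01 -1.27953189e-02
  7.17998877e+01 -1.58291507e+02] [ 0.05911518  0.03614993 -0.34309578]
tcp [0.49910353 0.26049987]
[[301, 174], [293, 188], [292, 257], [350, 260], [350, 178]] [[0.5156, 0.218], [0.5223, 0.2293], [0.5248, 0.2887], [0.4753, 0.2916], [0.4764, 0.2214]]
[[351, 38], [285, 41], [291, 124], [354, 120]] [[0.4771, 0.1181], [0.5256, 0.1199], [0.5226, 0.1794], [0.474, 0.1766]]
```

View pics/l.png

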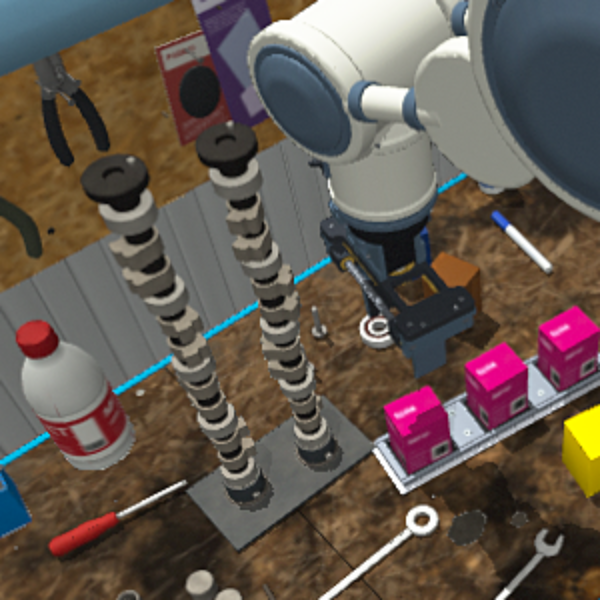

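Run:
```python
from h import *
c=cam("scene")
a=np.radians(11.79); n=np.array([-np.sin(a),np.cos(a)]); r=np.array([np.cos(a),np.sin(a)])
w0=np.array([.5359,.1727])
px=lambda p:(50+p[0]/2,80+p[1]/2)
o,d=ray(c,[px((298,105))])
A=np.array([[*(n),0],[0,0,1]]).T; M=np.c_[np.r_[n,0],[0,0,1],-d[0]]
t,z,_=np.linalg.solve(M,o-np.r_[w0,0]); print("cap t,z",t,z)
# cap edges on plane n.p = n.w0+t
o,d=ray(c,[px(q) for q in((250,85),(348,125),(275,45),(318,162))])
for dd in d:
    k=(n@w0+t-n@o[:2])/(n@dd[:2]); p=o+k*dd; print("radial",r@(p[:2]-w0),"z",p[2])
for b in((.6345,.361),(.629,.2635)): print("post rad,tan",r@(np.array(b)-w0),n@(np.array(b)-w0))
```

```text
cap t,z 0.07532464381117118 0.5735163243336792
radial 0.04927528584032666 z 0.5704170290660513
radial -0.04890940521325665 z 0.5773855546094557
radial 0.010356820563601073 z 0.6208841246345469
radial -0.008736790593744218 z 0.5229570386584006
post rad,tan 0.1349942781628797 0.16418098203897746
post rad,tan 0.10968860390099533 0.0698617218099479
```

Clearance to the near post is about 30 mm, and the alignment is within 1 mm. Descend.

>>> move_arm([
  [[0, 0, 2], 0],
  [[0, 0, 4.5], 0],
  [[0, 0, 7], 0],
  [[0, 0, 9.5], 0],
  [[0, 0, 12], 0],
  [[0, 0, 14], 0],
  [[0, 0, 15.5], 0],
  [[0, 0, 16.5], 0],
  [[0, 0, 17], 0],
  [[0, 0, 17], 0],
])

```text
clock: 5.55
tool_pos: [0.5359, 0.1726, 0.1301]
tool_rot: [[-0.173, -0.985, -0.0], [-0.985, 0.173, -0.0], [0.0, 0.0, -1.0]]
wrist_force: [0.8, -0.3, -0.5]
opening: 0.999
gripper_force: 0.0
```

>>> move_arm([
  [[0, 0, 0], 0],
  [[0, 0, 0], 0],
  [[0, 0, 0], 0],
  [[0, 0, 0], 0],
  [[0, 0, 0], 0],
  [[0, 0, 0], 0],
  [[0, 0, 0], 0],
  [[0, 0, 0], 0],
  [[0, 0, 0], 0],
  [[0, 0, 0], 0],
], fingers=4, grip_force=35)

```text
clock: 6.55
tool_pos: [0.5359, 0.1728, 0.1303]
tool_rot: [[-0.172, -0.985, 0.0], [-0.985, 0.172, 0.0], [-0.0, -0.0, -1.0]]
wrist_force: [-0.5, -0.1, 5.7]
opening: 0.559
gripper_force: 34.1
```

>>> move_arm([
  [[0, 0, -0.7], 0],
  [[0, 0, -2], 0],
  [[0, 0, -4], 0],
  [[0, 0, -6], 0],
  [[0, 0, -8], 0],
  [[0, 0, -9], 0],
  [[0, 0, -9], 0],
  [[0, 0, -9], 0],
  [[0, 0, -9], 0],
  [[0, 0, -9], 0],
])

```text
clock: 7.55
tool_pos: [0.5355, 0.1727, 0.2194]
tool_rot: [[-0.172, -0.985, -0.002], [-0.985, 0.172, -0.0], [0.001, 0.001, -1.0]]
wrist_force: [-0.3, -0.4, -2.7]
opening: 0.555
gripper_force: 34.2
```

>>> move_arm([
  [[0, 0, 0], 0],
  [[0, 0, 0], 0],
  [[0, 0, 0], 0],
  [[0, 0, 0], 0],
  [[0, 0, 0], 0],
  [[0, 0, 0], 0],
  [[0, 0, 0], 0],
  [[0, 0, 0], 0],
  [[0, 0, 0], 0],
  [[0, 0, 0], 0],
])

```text
clock: 8.55
tool_pos: [0.5359, 0.1728, 0.2202]
tool_rot: [[-0.172, -0.985, -0.0], [-0.985, 0.172, -0.0], [0.0, 0.0, -1.0]]
wrist_force: [0.1, -0.2, -1.8]
opening: 0.56
gripper_force: 34.2
```

Run:
```python
from h import *
for n in ("scene","wrist"):
    s=env.get_state(); print(s["wrist_force"],s["ft_torque"],s["opening"],s["gripper_force"]); c=cam(n)
    cs,_=cv2.findContours(mag(c),cv2.RETR_EXTERNAL,cv2.CHAIN_APPROX_SIMPLE)
    print(n,[cv2.boundingRect(k) for k in cs if cv2.contourArea(k)>100])
```

```text
[ 0.12229565 -0.17696673 -1.84178647] [ 0.16698084 -0.00625683 -0.00495543] 0.5595400492772341 34.16026711463928
scene [(237, 257, 37, 40), (283, 251, 31, 44), (318, 233, 32, 43)]
[ 0.41351829  0.24636835 -3.28913165] [ 0.15887017 -0.08864865 -0.01672089] 0.5624903375463646 34.16031897068024
wrist [(262, 373, 118, 28), (260, 214, 132, 127), (271, 6, 96, 126)]
```

Run:
```python
from h import *
c=cam("scene"); cs,_=cv2.findContours(mag(c),cv2.RETR_EXTERNAL,cv2.CHAIN_APPROX_SIMPLE)
for k in cs:
    if cv2.boundingRect(k)[0]<245: q=cv2.approxPolyDP(k,2,True)[:,0]; print(q.tolist()); low=q[q[:,1].argmax()]
P0=onplane(c,[(254,316)],.006)[0]; o,d=ray(c,[low.astype(float)])
t=np.dot(P0[:2]-o[:2],d[0,:2])/np.dot(d[0,:2],d[0,:2]); print("bottom corner now",o+t*d[0],"was",P0)
F=[]
for i in range(6): F.append(env.get_state()["wrist_force"][2]); cams.read_camera("wrist")
print(np.round(F,2),np.mean(F))
```

```text
[[219, 402]]
[[221, 401]]
[[225, 400]]
[[229, 399]]
[[236, 397]]
[[243, 395]]
[[8, 374]]
[[237, 260], [241, 281], [251, 296], [273, 285], [272, 276], [256, 285], [252, 271], [246, 270], [241, 257]]
[[175, 143]]
[[179, 141]]
[[182, 139]]
[[184, 138]]
[[186, 137]]
[[189, 135]]
[[191, 134]]
[[193, 133]]
[[195, 132]]
[[195, 128]]
[[194, 124]]
[[160, 123], [166, 139]]
[[160, 121]]
[[193, 120]]
[[191, 112]]
[[155, 106], [159, 118]]
[[189, 105]]
[[188, 101]]
[[186, 96], [187, 99]]
[[151, 95]]
[[150, 92]]
[[149, 89]]
[[183, 82], [186, 94]]
[[182, 79]]
[[180, 72], [181, 76]]
bottom corner now [0.54070037 0.24390095 0.65561621] was [0.52082149 0.2061682  0.006     ]
[-3.53 -2.45 -3.34 -2.77 -2.86 -2.63] -2.9308987253963483
```

Left carton reads about 2.9 N (0.30 kg, light), with no slip: its bottom corner moved from row 316 to 296, as expected. Setting it back.

>>> move_arm([
  [[0, 0, 2], 0],
  [[0, 0, 4], 0],
  [[0, 0, 5.5], 0],
  [[0, 0, 6.8], 0],
  [[0, 0, 7.8], 0],
  [[0, 0, 8.4], 0],
  [[0, 0, 8.8], 0],
  [[0, 0, 8.9], 0],
  [[0, 0, 8.9], 0],
  [[0, 0, 8.9], 0],
])

```text
clock: 10.0
tool_pos: [0.5361, 0.1728, 0.1317]
tool_rot: [[-0.172, -0.985, 0.001], [-0.985, 0.172, 0.0], [-0.0, -0.001, -1.0]]
wrist_force: [-0.1, 0.4, -2.8]
opening: 0.555
gripper_force: 34.2
```

>>> move_arm([
  [[0, 0, 0], 0],
  [[0, 0, 0], 0],
  [[0, 0, 0], 0],
  [[0, 0, 0], 0],
  [[0, 0, 0], 0],
  [[0, 0, 0], 0],
  [[0, 0, 0], 0],
  [[0, 0, 0], 0],
  [[0, 0, 0], 0],
  [[0, 0, 0], 0],
], fingers=9.1)

```text
clock: 11.0
tool_pos: [0.5359, 0.1728, 0.1312]
tool_rot: [[-0.172, -0.985, -0.0], [-0.985, 0.172, 0.0], [-0.0, 0.0, -1.0]]
wrist_force: [0.3, 0.0, -0.2]
opening: 0.997
gripper_force: 0.0
```

>>> move_arm([
  [[0, 0, -1], 0],
  [[0, 0, -3], 0],
  [[0, 0, -6], 0],
  [[0, 0, -9], 0],
  [[0, 0, -11.5], 0],
  [[0, 0, -13], 0],
  [[0, 0, -14], 0],
  [[0, 0, -14], 0],
  [[0, 0, -14], 0],
  [[0, 0, -14], 0],
])

```text
clock: 12.0
tool_pos: [0.5355, 0.1727, 0.2703]
tool_rot: [[-0.173, -0.985, -0.002], [-0.985, 0.173, -0.0], [0.001, 0.001, -1.0]]
wrist_force: [0.9, 0.4, -0.1]
opening: 0.999
gripper_force: 0.0
```

Run:
```python
from h import *
c=cam("scene"); cs,_=cv2.findContours(mag(c),cv2.RETR_EXTERNAL,cv2.CHAIN_APPROX_SIMPLE)
print([cv2.boundingRect(k) for k in cs if cv2.contourArea(k)>200])
s=env.get_state();R=np.array(s["tool_rot"]);print(s["tool_pos"],R.T@(np.array([.5175,.0613,.27])-s["tool_pos"])*100)
```

```text
[(242, 274, 34, 43), (282, 251, 32, 44), (318, 233, 32, 43)]
[0.53553952 0.17267466 0.27033406] [11.28166329 -0.14493271  0.03961238]
```

>>> move_arm([
  [[2, 0, 0], 0],
  [[4, 0, 0], 0],
  [[6, 0, 0], 0],
  [[8, -0.1, 0], 0],
  [[10, -0.1, 0], 0],
  [[11.1, -0.1, 0], 0],
  [[11.1, -0.1, 0.5], 0],
  [[11.1, -0.1, 2], 0],
  [[11.1, -0.1, 4], 0],
  [[11.1, -0.1, 5], 0],
])

```text
clock: 13.05
tool_pos: [0.5172, 0.064, 0.2195]
tool_rot: [[-0.172, -0.985, -0.002], [-0.985, 0.172, 0.0], [0.0, 0.002, -1.0]]
wrist_force: [0.4, -0.3, 0.4]
opening: 0.998
gripper_force: 0.0
```

>>> move_arm([
  [[0, 0, 2], 0],
  [[0, 0, 4], 0],
  [[0, 0, 6], 0],
  [[0, 0, 7.5], 0],
  [[0, 0, 8.5], 0],
  [[0, 0, 9], 0],
  [[0, 0, 9], 0],
  [[0, 0, 9], 0],
  [[0, 0, 9], 0],
  [[0, 0, 9], 0],
])

```text
clock: 14.05
tool_pos: [0.518, 0.0633, 0.1317]
tool_rot: [[-0.172, -0.985, 0.001], [-0.985, 0.172, -0.0], [-0.0, -0.001, -1.0]]
wrist_force: [0.8, -0.0, 1.4]
opening: 0.993
gripper_force: 0.0
```

>>> move_arm([
  [[0, 0, 0], 0],
  [[0, 0, 0], 0],
  [[0, 0, 0], 0],
  [[0, 0, 0], 0],
  [[0, 0, 0], 0],
  [[0, 0, 0], 0],
  [[0, 0, 0], 0],
  [[0, 0, 0], 0],
  [[0, 0, 0], 0],
  [[0, 0, 0], 0],
], fingers=4)

```text
clock: 15.05
tool_pos: [0.518, 0.0632, 0.1313]
tool_rot: [[-0.172, -0.985, 0.0], [-0.985, 0.172, -0.0], [-0.0, -0.0, -1.0]]
wrist_force: [2.9, -1.4, -2.1]
opening: 0.554
gripper_force: 34.3
```

>>> move_arm([
  [[0, 0, -0.7], 0],
  [[0, 0, -2], 0],
  [[0, 0, -4], 0],
  [[0, 0, -6], 0],
  [[0, 0, -8], 0],
  [[0, 0, -9], 0],
  [[0, 0, -9], 0],
  [[0, 0, -9], 0],
  [[0, 0, -9], 0],
  [[0, 0, -9], 0],
])

```text
clock: 16.05
tool_pos: [0.5173, 0.0632, 0.2204]
tool_rot: [[-0.173, -0.985, -0.002], [-0.985, 0.173, -0.0], [0.0, 0.002, -1.0]]
wrist_force: [0.4, 0.6, -7.7]
opening: 0.555
gripper_force: 34.3
```

Run:
```python
from h import *
F=[]
for i in range(8): F.append(env.get_state()["wrist_force"][2]); c=cams.read_camera("scene")
print(np.round(F,2),np.mean(F)); s=env.get_state(); print(s["clock"],s["opening"],s["tool_pos"])
cs,_=cv2.findContours(mag(c),cv2.RETR_EXTERNAL,cv2.CHAIN_APPROX_SIMPLE)
print([(cv2.boundingRect(k),cv2.approxPolyDP(k,2,True)[:,0].tolist()) for k in cs if cv2.contourArea(k)>200])
```

```text
[-7.73 -7.6  -7.74 -7.   -7.05 -7.51 -6.   -7.81] -7.306050334664672
16.45 0.5556672558128724 [0.51776309 0.06324917 0.22117948]
[((242, 272, 35, 45), [[263, 272], [242, 282], [245, 303], [254, 316], [276, 305], [273, 286]]), ((281, 235, 33, 39), [[285, 235], [281, 238], [282, 259], [288, 266], [288, 261], [291, 262], [295, 273], [313, 262], [313, 253], [310, 256], [313, 255], [311, 263], [305, 264], [304, 260], [308, 257], [298, 262], [296, 248]]), ((318, 233, 32, 43), [[338, 233], [333, 235], [330, 244], [319, 250], [318, 262], [329, 275], [348, 264], [347, 260], [345, 266], [339, 267], [340, 262], [348, 258], [349, 244]])]
```

The middle carton weighs about 7.3 N (0.745 kg, the full one). I set it back, then test the right one, flipping the gripper because joint 6 would pass its range there.

>>> move_arm([
  [[0, 0, 2], 0],
  [[0, 0, 4], 0],
  [[0, 0, 5.5], 0],
  [[0, 0, 6.8], 0],
  [[0, 0, 7.8], 0],
  [[0, 0, 8.4], 0],
  [[0, 0, 8.8], 0],
  [[0, 0, 8.9], 0],
  [[0, 0, 8.9], 0],
  [[0, 0, 8.9], 0],
])

```text
clock: 17.45
tool_pos: [0.518, 0.0633, 0.1326]
tool_rot: [[-0.173, -0.985, 0.001], [-0.985, 0.173, 0.0], [-0.0, -0.001, -1.0]]
wrist_force: [-0.0, 0.2, -8.0]
opening: 0.549
gripper_force: 34.3
```

>>> move_arm([
  [[0, 0, 0.1], 0],
  [[0, 0, 0.1], 0],
  [[0, 0, 0.1], 0],
  [[0, 0, 0.1], 0],
  [[0, 0, 0.1], 0],
  [[0, 0, 0.1], 0],
  [[0, 0, 0.1], 0],
  [[0, 0, 0.1], 0],
  [[0, 0, 0.1], 0],
  [[0, 0, 0.1], 0],
])

```text
clock: 18.45
tool_pos: [0.5178, 0.0633, 0.1312]
tool_rot: [[-0.172, -0.985, 0.0], [-0.985, 0.172, 0.0], [-0.0, -0.0, -1.0]]
wrist_force: [0.0, -0.0, -4.4]
opening: 0.556
gripper_force: 34.3
```

>>> move_arm([
  [[0, 0, 0], 0],
  [[0, 0, 0], 0],
  [[0, 0, 0], 0],
  [[0, 0, 0], 0],
  [[0, 0, 0], 0],
  [[0, 0, 0], 0],
  [[0, 0, 0], 0],
  [[0, 0, 0], 0],
  [[0, 0, 0], 0],
  [[0, 0, 0], 0],
], fingers=9.1)

```text
clock: 19.45
tool_pos: [0.5177, 0.0633, 0.1312]
tool_rot: [[-0.172, -0.985, -0.0], [-0.985, 0.172, 0.0], [-0.0, 0.0, -1.0]]
wrist_force: [0.1, -0.0, 0.1]
opening: 0.997
gripper_force: 0.0
```

>>> move_arm([
  [[0, 0, -1], 0],
  [[0, 0, -3], 0],
  [[0, 0, -6], 0],
  [[0, 0, -9], 0],
  [[0, 0, -12], 0],
  [[0, 0, -14.5], 0],
  [[0, 0, -16], 0],
  [[0, 0, -17], 0],
  [[0, 0, -17], 0],
  [[0, 0, -17], 0],
])

```text
clock: 20.45
tool_pos: [0.5175, 0.0632, 0.3008]
tool_rot: [[-0.172, -0.985, -0.001], [-0.985, 0.172, -0.0], [0.0, 0.001, -1.0]]
wrist_force: [-0.0, -0.1, -0.1]
opening: 0.999
gripper_force: 0.0
```

>>> move_arm([
  [[0, 0, 0], 8.5],
  [[0, 0, 0], 17],
  [[0, 0, 0], 25.5],
  [[1, 0, 0], 34],
  [[2.5, 0, 0], 42.5],
  [[4, 0, 0], 51],
  [[5.5, 0, 0], 59.5],
  [[7, 0, 0], 68],
  [[9, 0, 0], 76.5],
  [[10.6, 0.1, 0], 85],
])

```text
clock: 21.45
tool_pos: [0.4979, -0.0418, 0.3001]
tool_rot: [[-0.996, 0.092, -0.002], [0.092, 0.996, 0.0], [0.002, 0.0, -1.0]]
wrist_force: [0.2, -0.4, -0.0]
opening: 0.999
gripper_force: 0.0
```

>>> move_arm([
  [[0, 0, 0], 8.5],
  [[0, 0, 0], 17],
  [[0, 0, 0], 25.5],
  [[0, 0, 0], 34],
  [[0, 0, 0], 42.5],
  [[0, 0, 0], 51],
  [[0, 0, 0], 59.5],
  [[0, 0, 0], 68],
  [[0, 0, 0], 76.5],
  [[0, 0, 0], 85],
])

```text
clock: 22.45
tool_pos: [0.498, -0.0409, 0.3001]
tool_rot: [[0.005, 1.0, -0.002], [1.0, -0.005, 0.0], [0.0, -0.002, -1.0]]
wrist_force: [0.6, -0.1, 0.1]
opening: 0.999
gripper_force: 0.0
```

>>> move_arm([
  [[0, 0, 0], 8],
  [[0, 0, 0], 10],
  [[0, 0, 0], 10],
  [[0, 0, 0], 10],
  [[0, 0, 0], 10],
  [[0, 0, 0], 10],
  [[0, 0, 0], 10],
  [[0, 0, 0], 10],
  [[0, 0, 0], 10],
  [[0, 0, 0], 10],
])

```text
clock: 23.45
tool_pos: [0.4985, -0.041, 0.3013]
tool_rot: [[0.172, 0.985, 0.0], [0.985, -0.172, 0.0], [0.0, 0.0, -1.0]]
wrist_force: [-1.0, 0.5, -0.1]
opening: 0.996
gripper_force: 0.0
```

Run:
```python
from h import *
y=-9.7*np.pi/180; U=np.array([[np.cos(y),-np.sin(y)],[np.sin(y),np.cos(y)]])
c=cam("scene"); cs,_=cv2.findContours(mag(c),cv2.RETR_EXTERNAL,cv2.CHAIN_APPROX_SIMPLE)
print([cv2.boundingRect(k) for k in cs if cv2.contourArea(k)>200])
s=env.get_state();R=np.array(s["tool_rot"]);p=np.array(s["tool_pos"]);print(s["clock"],p,p[:2]@U,np.degrees(np.arctan2(R[1,1],R[0,1])),s["joint_pos"])
T=np.r_[U@[.4985,.0409],.30];print(T,R.T@(T-p)*100)
w=cam("wrist");save(w,"pics/w2.png");cs,_=cv2.findContours(mag(w),cv2.RETR_EXTERNAL,cv2.CHAIN_APPROX_SIMPLE)
for k in cs:
    if cv2.contourArea(k)>300:
        q=cv2.approxPolyDP(k,6,True)[:,0]; print(q.tolist(),np.round(onplane(w,q,.091)[:,:2]@U,4).tolist())
```

```text
[(242, 272, 35, 45), (283, 251, 32, 44), (318, 233, 32, 43)]
23.5 [ 0.49848659 -0.04096928  0.30123386] [0.49826285 0.04360613] -9.927530103063928 [-1.15430032e+01  1.76908689e+01  9.36275319e+01  1.83214242e-03
  6.86791534e+01 -1.61613928e+00]
[ 0.49826439 -0.04367668  0.3       ] [-0.27052068  0.02478458  0.12337952]
[[346, 178], [296, 183], [297, 262], [353, 261]] [[0.5165, 0.0838], [0.4762, 0.0799], [0.4753, 0.0118], [0.5234, 0.0125]]
[[356, 52], [290, 55], [294, 135], [357, 132]] [[0.5228, 0.1778], [0.4738, 0.1759], [0.4755, 0.1176], [0.5246, 0.1197]]
[[294, 0], [350, 3]] [[0.4776, 0.2135], [0.518, 0.2113]]
```

Left and middle are back in place (same contours as at the start). Now the right one.

>>> move_arm([
  [[-0.3, 0, 2], 0],
  [[-0.3, 0, 4.5], 0],
  [[-0.3, 0, 7], 0],
  [[-0.3, 0, 9.5], 0],
  [[-0.3, 0, 12], 0],
  [[-0.3, 0, 14], 0],
  [[-0.3, 0, 15.5], 0],
  [[-0.3, 0, 16.5], 0],
  [[-0.3, 0, 17], 0],
  [[-0.3, 0, 17], 0],
])

```text
clock: 24.55
tool_pos: [0.4979, -0.0439, 0.131]
tool_rot: [[0.172, 0.985, -0.0], [0.985, -0.172, 0.0], [0.0, -0.0, -1.0]]
wrist_force: [-0.5, 0.7, -0.3]
opening: 0.999
gripper_force: 0.0
```

>>> move_arm([
  [[0, 0, 0], 0],
  [[0, 0, 0], 0],
  [[0, 0, 0], 0],
  [[0, 0, 0], 0],
  [[0, 0, 0], 0],
  [[0, 0, 0], 0],
  [[0, 0, 0], 0],
  [[0, 0, 0], 0],
  [[0, 0, 0], 0],
  [[0, 0, 0], 0],
], fingers=4)

```text
clock: 25.55
tool_pos: [0.4981, -0.044, 0.1313]
tool_rot: [[0.172, 0.985, 0.0], [0.985, -0.172, -0.0], [-0.0, 0.0, -1.0]]
wrist_force: [0.4, -0.6, 5.1]
opening: 0.552
gripper_force: 34.5
```

>>> move_arm([
  [[0, 0, -0.7], 0],
  [[0, 0, -2], 0],
  [[0, 0, -4], 0],
  [[0, 0, -6], 0],
  [[0, 0, -8], 0],
  [[0, 0, -9], 0],
  [[0, 0, -9], 0],
  [[0, 0, -9], 0],
  [[0, 0, -9], 0],
  [[0, 0, -9], 0],
])

```text
clock: 26.55
tool_pos: [0.4976, -0.0439, 0.2204]
tool_rot: [[0.172, 0.985, -0.001], [0.985, -0.172, 0.0], [0.0, -0.002, -1.0]]
wrist_force: [-0.8, 0.1, -2.8]
opening: 0.554
gripper_force: 34.5
```

Run:
```python
from h import *
F=[]
for i in range(6): F.append(env.get_state()["wrist_force"][2]); c=cams.read_camera("scene")
print(np.round(F,2),np.mean(F)); s=env.get_state(); print(s["clock"],s["opening"],s["tool_pos"])
cs,_=cv2.findContours(mag(c),cv2.RETR_EXTERNAL,cv2.CHAIN_APPROX_SIMPLE)
print([cv2.boundingRect(k) for k in cs if cv2.contourArea(k)>200])
```

```text
[-2.76 -3.36 -2.16 -3.28 -3.45 -2.14] -2.857987364426888
26.85 0.5522146058833933 [ 0.49793894 -0.04395608  0.22107238]
[(242, 272, 34, 45), (283, 251, 32, 44), (319, 214, 32, 41)]
```

>>> move_arm([
  [[0, 0, 2], 0],
  [[0, 0, 4], 0],
  [[0, 0, 5.5], 0],
  [[0, 0, 6.8], 0],
  [[0, 0, 7.8], 0],
  [[0, 0, 8.4], 0],
  [[0, 0, 8.8], 0],
  [[0, 0, 8.9], 0],
  [[0, 0, 8.9], 0],
  [[0, 0, 8.9], 0],
])

```text
clock: 27.85
tool_pos: [0.4981, -0.044, 0.1326]
tool_rot: [[0.172, 0.985, 0.001], [0.985, -0.172, -0.0], [-0.0, 0.001, -1.0]]
wrist_force: [0.4, -0.7, -3.7]
opening: 0.554
gripper_force: 34.5
```

>>> move_arm([
  [[0, 0, 0], 0],
  [[0, 0, 0], 0],
  [[0, 0, 0], 0],
  [[0, 0, 0], 0],
  [[0, 0, 0], 0],
  [[0, 0, 0], 0],
  [[0, 0, 0], 0],
  [[0, 0, 0], 0],
  [[0, 0, 0], 0],
  [[0, 0, 0], 0],
], fingers=9.1)

```text
clock: 28.85
tool_pos: [0.498, -0.044, 0.1322]
tool_rot: [[0.173, 0.985, -0.0], [0.985, -0.173, -0.0], [-0.0, -0.0, -1.0]]
wrist_force: [-0.3, 0.1, 0.3]
opening: 1.001
gripper_force: 0.0
```

>>> move_arm([
  [[0, 0, -1], 0],
  [[0, 0, -3], 0],
  [[0, 0, -6], 0],
  [[0, 0, -9], 0],
  [[0, 0, -12], 0],
  [[0, 0, -14], 0],
  [[0, 0, -14], 0],
  [[2, 0, -14], 0],
  [[4, 0, -14], 0],
  [[6, 0.1, -14], 0],
])

```text
clock: 29.85
tool_pos: [0.509, 0.0156, 0.2721]
tool_rot: [[0.173, 0.985, -0.001], [0.985, -0.173, 0.0], [-0.0, -0.001, -1.0]]
wrist_force: [-0.2, -0.2, 0.5]
opening: 0.997
gripper_force: 0.0
```

>>> move_arm([
  [[2, 0, 0], 0],
  [[4, 0, 0], 0],
  [[4.9, 0, 0], 0],
  [[4.9, 0, 0], 0],
  [[4.9, 0, 0], 0],
  [[4.9, 0, 0], 0],
  [[4.9, 0, 0], 0],
  [[4.9, 0, 0], 0],
  [[4.9, 0, 0], 0],
  [[4.9, 0, 0], 0],
])

```text
clock: 30.85
tool_pos: [0.5178, 0.0631, 0.2722]
tool_rot: [[0.173, 0.985, 0.0], [0.985, -0.173, 0.0], [0.0, 0.0, -1.0]]
wrist_force: [-1.0, 0.3, 0.4]
opening: 1.0
gripper_force: 0.0
```

Run:
```python
from h import *
c=cam("scene"); cs,_=cv2.findContours(mag(c),cv2.RETR_EXTERNAL,cv2.CHAIN_APPROX_SIMPLE)
print([cv2.boundingRect(k) for k in cs if cv2.contourArea(k)>200])
s=env.get_state();R=np.array(s["tool_rot"]);p=np.array(s["tool_pos"]);print(s["clock"],p,R.T@([.5178,.0632,.1305]-p)*100)
```

```text
[(242, 272, 34, 45), (282, 251, 33, 44), (319, 233, 31, 43)]
30.9 [0.51773961 0.06317954 0.27221205] [2.60968651e-03 6.04146309e-03 1.41712049e+01]
```

The right carton weighs 2.9 N (light) and is back in its bay. Now lift the middle one and hold it, 14 cm up.

>>> move_arm([
  [[0, 0, 2], 0],
  [[0, 0, 4.5], 0],
  [[0, 0, 7], 0],
  [[0, 0, 9.5], 0],
  [[0, 0, 11.5], 0],
  [[0, 0, 13], 0],
  [[0, 0, 13.8], 0],
  [[0, 0, 14.1], 0],
  [[0, 0, 14.1], 0],
  [[0, 0, 14.1], 0],
])

```text
clock: 31.9
tool_pos: [0.5181, 0.0633, 0.1318]
tool_rot: [[0.172, 0.985, 0.001], [0.985, -0.172, 0.0], [0.0, 0.001, -1.0]]
wrist_force: [0.0, -0.7, -0.4]
opening: 0.994
gripper_force: 0.0
```

>>> move_arm([
  [[0, 0, 0], 0],
  [[0, 0, 0], 0],
  [[0, 0, 0], 0],
  [[0, 0, 0], 0],
  [[0, 0, 0], 0],
  [[0, 0, 0], 0],
  [[0, 0, 0], 0],
  [[0, 0, 0], 0],
  [[0, 0, 0], 0],
  [[0, 0, 0], 0],
], fingers=4, grip_force=40)

```text
clock: 32.9
tool_pos: [0.5178, 0.0632, 0.1312]
tool_rot: [[0.172, 0.985, 0.0], [0.985, -0.172, -0.0], [0.0, 0.0, -1.0]]
wrist_force: [0.3, -1.1, 0.5]
opening: 0.55
gripper_force: 39.3
```

>>> move_arm([
  [[0, 0, -0.7], 0],
  [[0, 0, -2], 0],
  [[0, 0, -4], 0],
  [[0, 0, -6], 0],
  [[0, 0, -8], 0],
  [[0, 0, -10], 0],
  [[0, 0, -12], 0],
  [[0, 0, -13.5], 0],
  [[0, 0, -14.5], 0],
  [[0, 0, -15], 0],
])

```text
clock: 33.9
tool_pos: [0.5175, 0.0633, 0.2819]
tool_rot: [[0.172, 0.985, 0.0], [0.985, -0.172, 0.0], [0.0, 0.0, -1.0]]
wrist_force: [0.9, 0.2, -9.4]
opening: 0.553
gripper_force: 39.3
```

>>> move_arm([
  [[0, 0, 0], 0],
  [[0, 0, 0], 0],
  [[0, 0, 0], 0],
  [[0, 0, 0], 0],
  [[0, 0, 0], 0],
  [[0, 0, 0], 0],
  [[0, 0, 0], 0],
  [[0, 0, 0], 0],
  [[0, 0, 0], 0],
  [[0, 0, 0], 0],
])

```text
clock: 34.9
tool_pos: [0.5177, 0.0632, 0.2812]
tool_rot: [[0.172, 0.985, 0.0], [0.985, -0.172, 0.0], [0.0, 0.0, -1.0]]
wrist_force: [1.0, -0.3, -9.0]
opening: 0.552
gripper_force: 39.3
```

Run:
```python
from h import *
c=cam("scene");save(c,"pics/end.png"); s=env.get_state(); print(s["clock"],s["tool_pos"],s["wrist_force"],s["opening"],np.abs(s["joint_velocities"]).max())
```

```text
34.95 [0.51774705 0.06325773 0.28122479] [-0.48600446  0.17194601 -7.69660896] 0.5523197028349811 0.07673672535274809
```

View pics/end.png

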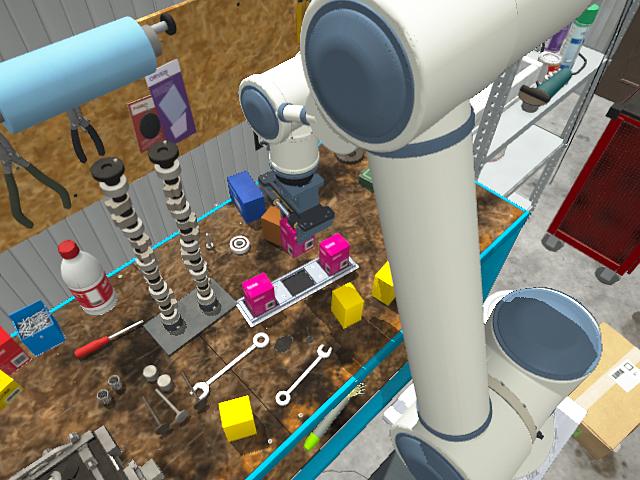

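The picture shows the middle bay empty at (298,280), its carton held upright at (296,240), the other two in their bays at (258,295) and (334,254), and the rest where it was.

```bash
python3 -c "
from plant import env
print(env.hand_in())"
```

```text
the job is handed in; nothing more can be done
None
```

I handed the job in at about 35 s with the middle carton, the heaviest at about 0.75 kg, held upright and still about 15 cm above its bay floor; the left and right cartons (about 0.3 kg each) are back in their own bays and nothing else looks moved.

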